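# Lay out the seasoning station on the chopping board

## Task

Set up the seasonings on the chopping board, everything standing upright: the big silver tin in the middle of the round blue trivet with the small red tin centred on top of it, the dark wooden pepper mill in the middle of the square slate, and the white salt pot on the bare wood exactly midway on the straight line between trivet and slate. Stand the green jar on the bare wood squarely behind the slate (on the side away from the robot, square to the board's edges), with a gap of about 18 mm between jar and slate. Leave the yellow bowl where it is, and let go of everything at the end.

Things in the scene. Friction and masses are not known exactly. Their poses are not given: they have to be found in the camera images.
- board: End-grain wooden chopping board, fixed, 250 (its x) x 360 (its y) x 35 mm thick. Origin: centre of its underside, on the counter; z up; x points to its back edge, away from the robot; its yaw varies a little and the axes follow its edges. The trivet and the slate are fixed on it.
- trivet: Round blue ceramic trivet, 84 mm across, 5 mm thick, fixed on the board's top. Origin: centre of its underside (35 mm above the counter); axes parallel to the board's. It and the slate lie side by side in a row along the board's y, 200 mm between centres; which is left and which right varies.
- slate: Square dark slate, 80 x 80 x 5 mm, fixed on the board's top. Origin: centre of its underside (35 mm above the counter); axes parallel to the board's, x to the back (away from the robot).
- tin: Big silver round tin (grey metal) with a darker grey disc in the middle of its flat lid, loose, 64 mm diameter, 45 mm high, upright, about 0.16 kg. Origin: centre of its underside, z up.
- red_tin: Small red round tin with flat lid, loose, 46 mm diameter (lid rim 47), 36 mm high, upright, about 0.07 kg. Origin: centre of its underside, z up.
- salt: White ceramic salt pot with a cork lid, loose, 54 mm diameter for its lower 50 mm, cork 50 mm diameter on top, 60 mm high in all, upright, about 0.18 kg. Origin: centre of its underside, z up.
- mill: Dark brown turned-wood pepper mill with a small steel knob on top, loose, 120 mm high in all, upright, about 0.17 kg: foot 52 mm diameter, waist 36 mm, cylindrical head 47 mm diameter from 76 to 106 mm height (grip it there). Origin: centre of its underside, z up.
- jar: Green jar with pale label and black cap, loose, 48 mm diameter (cap 47 mm from 70 mm up), 90 mm high, upright, about 0.2 kg. Origin: centre of its underside, z up.
- ramekin: Small yellow bowl, 72 mm diameter, 40 mm high, loose bystander standing among the seasonings; to be left alone. Origin: centre of its underside.
Mind the look-alikes: they are no part of the job. What is meant by the red_tin is not turquoise, and is the larger of those in its own colour. What is shaped like the tin but pink is not meant.

How it is judged (in metres and radians):
At the end, for the whole second after the job is handed in: Tin within 14 mm of trivet centre, red tin on it within 12; mill within 14 of slate centre; salt pot on bare board, within 15 of the line, at most 115 from either centre; jar on bare board 67-99 behind slate centre, within 15 sideways; all upright (0.1 rad), at rest (horizontal distance between tin and trivet below 0.014 m and z of tin in the frame of trivet between 0.002 and 0.009 m and horizontal distance between mill and slate below 0.014 m and z of mill in the frame of slate between 0.002 and 0.009 m and horizontal distance between red_tin and tin below 0.012 m and z of red_tin in the frame of tin between 0.042 and 0.049 m and horizontal distance between salt and trivet below 0.115 m and horizontal distance between salt and slate below 0.115 m and x of salt in the frame of slate between -0.015 and 0.015 m and z of salt in the frame of slate between -0.004 and 0.004 m and x of jar in the frame of slate between 0.067 and 0.099 m and y of jar in the frame of slate between -0.015 and 0.015 m and z of jar in the frame of slate between -0.004 and 0.004 m and angle between each of tin, red_tin, salt, mill, jar's own z axis and vertical below 0.1 rad and linear speed of each of tin, red_tin, salt, mill, jar below 0.02 m/s and angular speed of each of tin, red_tin, salt, mill, jar below 0.3 rad/s); the robot touches nothing.
It fails at once if the yellow bowl is moved more than 25 mm (distance of ramekin from where it was at the start of the episode above 0.025 m).
It also fails if it takes over 133 s, if anything falls off the work surface, if the arm or the gripper's body presses on something with over 40 N, if the wrist force passes 120 N, or if a joint passes its speed limit or range.

## Robot

A 7-joint arm with a two-finger parallel gripper is mounted at the origin on the work surface. World frame = base frame: x ahead of the robot, y to its left, z up, the work surface at z = 0. Lengths are in mm, angles in rad, forces in N, time in s.
With the tool pointing down it reaches from about 425 to 875 mm from the base axis. Payload 8.4 kg.
Tool frame: the origin (TCP) lies on the centre line of the jaws, within the pads' length; the fingertips stand 17 mm ahead of it and the grasp point (between the pads) lies 2 mm behind it; z points along the fingers, y is the line along which they close (so a half turn about z gives the same grasp; the last joint's range is limited). The gripper opens to 85 mm and grips with 20 to 120 N. Pads are 22 mm wide; open, the fingers measure 114 mm over their backs; the gripper's body (76 mm by 85 mm) begins 54 mm behind the grasp point. The pads swing forward as they close: fully open they stand 13 mm farther back than shut.
Start: joints at [-1.348, 0.333, 0.04, 1.465, -0.013, 1.343, -0.059], TCP at [205.58, 616.605, 248.308] pointing down, gripper open.
Joint ranges: [-2.58, 2.58], [-0.38, 2.09], [-1.3, 1.39], [0.25, 2.4], [-1.5, 4.64], [0.08, 2.09], [-2.65, 2.65]. Speed limits (rad/s): [2.22, 2.22, 2.79, 2.79, 3.14, 3.14, 3.14].

## Interface

Orientations are given as a 3x3 rotation matrix whose columns are the frame's x, y, z axes.
In Python, from workcell import env gives the robot as it stands. The module is installed in compiled form; this text tells all that it offers.
- The arm moves only by the tool drive_tool, never from a script. Its arguments are lists of equal length, an entry for each row: "turn": the turn, a rotation vector about the tool's x, y, z in units of 2 pi rad (1.0 is 2 pi rad), a list of three; "travel": the shift along the tool's x, y, z in units of 250 mm (1.0 is 250 mm), a list of three; "claw": the opening, from 0 (shut) to 1 (fully open). In form: {"turn": [[rx, ry, rz], ...], "travel": [[x, y, z], ...], "claw": [claw, ...]}. A call has 1 to 20 rows; each row is the pose to reach, as a shift and turn from the pose commanded when the call began, along the tool's axes at that moment, turning the shorter way round; what a row does not reach only later rows make up. A row lasts 1/10 s, in which the tool goes at most 50 mm and 8.59 degrees, less where a joint would pass 70% of its speed; a pose out of reach is approached as far as the arm can. A call with a number of a shift or a turn outside -1 to 1 is refused whole. A call with a gripper value outside its range is refused whole. The fingers move at their own pace and stop on an object; "force" is the grip in N (left out, the last holds). Time passes only in rows, so rows that repeat a pose let the fingers close. It gives the time, the measured TCP pose, the force, the opening and the grip force at its end, in the units of the state.
- env.get_obs(): the state, without advancing time (a new reading comes with each control period).
- env.get_image(name): name is "scene" or "top"; returns a dict with "frame" (480x640x3 uint8, blue, green, red), "range_z" (480x640 float32, mm along the optical axis (not along the pixel's ray), 0 where there is no reading), "mtx" (3x3 intrinsics, pixels), "origin" and "rotation" of the camera in the world. Camera axes: x right, y down, z forward; pixel columns grow to the right and rows downward; lengths in mm; the calibration is good to about 2 mm. A picture is of the moment at which its call begins.
- env.finish_job(): hands the job in; it is judged then, once.
The state is a dict: "time_s": time; "qpos": joint angles; "qd": joint speeds; "effort": joint torques, N m; "eef_pos": TCP position; "orientation": TCP orientation; "force": force on the tool from outside, world axes, zero at the start; "ft_torque": the same for the moment, N m; "finger_gap": finger opening in mm; "finger_force": force on a finger pad.
Only numpy, scipy, OpenCV 4.12 (cv2) and the standard library are available. Lean on these libraries where they do the work, as an engineer would, in place of code of your own. Each camera call takes 0.05 s, during which the arm holds its last target. There are 200 camera calls.

## Working session

There is one attempt and no reset: what is moved stays moved. The work goes in short steps, Python scripts to look and compute and a tool call to move; the robot and the scene stay as the last step left them, time stands still between calls to the robot, and variables do not carry over. Pictures are saved under pics/ and viewed, at most 14 in all, crops included, and the job is handed in when it is done.

Besides the shell and the picture viewer there is one more tool, called as name(argument=value, ...) on one line, values as JSON. drive_tool: Moves the arm, as the interface text tells. Its arguments: {"type":"object","properties":{"turn":{"type":"array","items":{"type":"array","items":{"type":"number"}}},"travel":{"type":"array","items":{"type":"array","items":{"type":"number"}}},"claw":{"type":"array","items":{"type":"number"}},"force":{"type":"number"}},"required":["turn","travel","claw"]}

```bash
mkdir -p pics
python3 - <<'E'
from workcell import env
import cv2,numpy as np
o=env.get_obs(); print(o)
for n in("scene","top"):
    d=env.get_image(n); cv2.imwrite(f"pics/{n}0.png",d["frame"]); np.savez(f"{n}0.npz",**d)
    print(n,d["mtx"],d["origin"],d["rotation"])
E
```

```text
{'time_s': 0.0, 'qpos': array([-1.34822318,  0.33390444,  0.03988374,  1.4662509 , -0.01341501,
        1.34333865, -0.05846493]), 'qd': array([-0.00196326, -0.00265079,  0.00218784,  0.00105095, -0.00022054,
       -0.00053722,  0.00064852]), 'effort': array([-7.39575098e-04, -6.58580375e+01,  1.36468023e+00, -4.05543065e+01,
        1.67432061e-02,  1.28786484e-02,  1.99341940e-05]), 'eef_pos': array([205.45160535, 616.21988105, 247.43554391]), 'orientation': array([[-9.48677857e-01,  3.16243806e-01, -4.22031198e-04],
       [ 3.16244072e-01,  9.48676547e-01, -1.57977114e-03],
       [-9.92217374e-05, -1.63215876e-03, -9.99998663e-01]]), 'force': array([ 0.60515837, -0.44077594, -0.31157053]), 'ft_torque': array([ 0.01601265, -0.01706891,  0.0322001 ]), 'finger_force': 0.0, 'finger_gap': 85.4521044604235}
scene [[598.60441759   0.         312.28507182]
 [  0.         598.60441759 238.93025215]
 [  0.           0.           1.        ]] [ 941.37347292  736.9084695  1009.75728876] [[-0.87042396  0.35517631 -0.3408987 ]
 [ 0.49201221  0.65139641 -0.57758696]
 [ 0.01691498 -0.67047185 -0.74174213]]
top [[580.68985255   0.         318.16940467]
 [  0.         580.68985255 243.46950246]
 [  0.           0.           1.        ]] [ 161.2830913   16.5824036 1664.7242531] [[-3.82484096e-03 -9.80901347e-01  1.94468295e-01]
 [-9.99866395e-01  6.60764966e-04 -1.63326608e-02]
 [ 1.58922311e-02 -1.94504783e-01 -9.80772821e-01]]
```

View pics/top0.png

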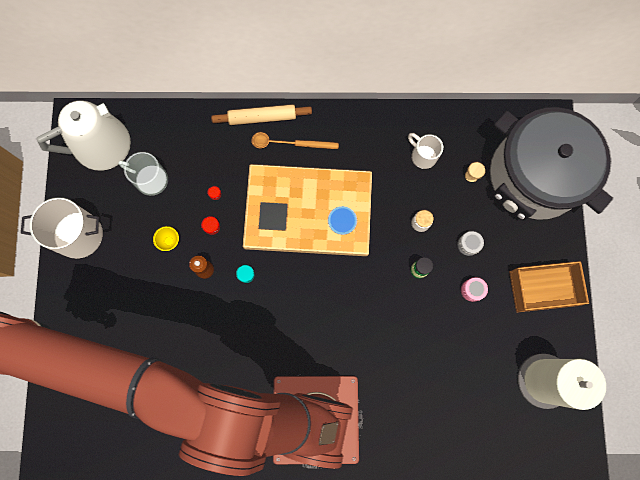

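View pics/scene0.png

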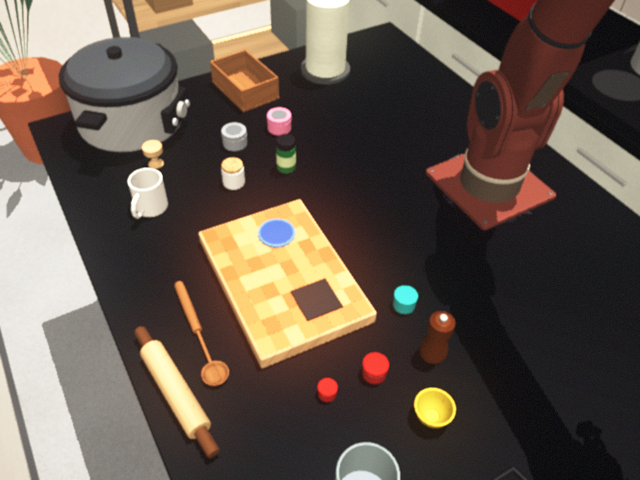

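```bash
cat > h.py <<'E'
import numpy as np,cv2
def cast(d,uv,z):
    uv=np.atleast_2d(np.asarray(uv,float)); r=np.c_[uv,np.ones(len(uv))]@np.linalg.inv(d["mtx"]).T@np.asarray(d["rotation"]).T
    o=np.asarray(d["origin"]); return o+r*((z-o[2])/r[:,2])[:,None]
def cloud(d):
    v,u=np.mgrid[:480,:640]; uv=np.c_[u.ravel(),v.ravel(),np.ones(u.size)]
    P=(uv@np.linalg.inv(d["mtx"]).T)*np.asarray(d["range_z"]).reshape(-1,1)
    return (P@np.asarray(d["rotation"]).T+d["origin"]).reshape(480,640,3)
def disc(d,seed,zt,r,tol=8):
    """centre of top disc: pixels with depth near zt around seed; contour cast on plane zt, enclosing circle"""
    C=cloud(d); m=(abs(C[...,2]-zt)<tol)&(np.hypot(C[...,0]-seed[0],C[...,1]-seed[1])<r)
    v,u=np.nonzero(m)
    if len(u)<8: return None
    P=cast(d,np.c_[u,v],zt)[:,:2]; c,R=cv2.minEnclosingCircle(P.astype(np.float32))
    return np.r_[P.mean(0),c,R,len(u)].round(1), C[m][:,2].mean().round(1)
E
python3 - <<'E'
from h import *
D={n:dict(np.load(n+"0.npz")) for n in("top","scene")}
S={"red":((210,225),36,40),"bowl":((166,238),40,50),"mill":((200,264),120,40),"mill_head":((200,264),106,40),"salt":((423,218),60,40),"jar":((422,266),90,40),"tin":((471,241),45,45),"pink":((474,287),45,45),"turq":((245,273),30,40),"smallred":((214,192),30,35)}
for k,(p,z,r) in S.items():
    s=cast(D["top"],p,z)[0,:2]
    for n in D: print(k,n,disc(D[n],s,z,r))
for n,d in D.items():
    f=d["frame"].astype(int); C=cloud(d); h=cv2.cvtColor(d["frame"],cv2.COLOR_BGR2HSV).astype(int)
    near=(C[...,2]>28)&(C[...,2]<50)&(abs(C[...,1]-50)<210)&(abs(C[...,0]-560)<170)
    masks={"trivet":near&(h[...,0]>100)&(h[...,0]<125)&(h[...,1]>120),"slate":near&(h[...,2]<90)&(abs(C[...,2]-40)<8),"board":near&(C[...,2]>31)}
    for k,m in masks.items():
        m=cv2.morphologyEx(m.astype(np.uint8),cv2.MORPH_OPEN,np.ones((3,3)))
        c=max(cv2.findContours(m,cv2.RETR_EXTERNAL,cv2.CHAIN_APPROX_NONE)[0],key=cv2.contourArea)[:,0]
        P=cast(d,c,35 if k=="board" else 40)[:,:2].astype(np.float32)
        M=cv2.moments(P.reshape(-1,1,2)); print(n,k,M["m10"]/M["m00"],M["m01"]/M["m00"],cv2.minAreaRect(P))
E
```

```text
red top (array([540.2, 299.1, 539.9, 299.6,  24.1, 205. ]), np.float64(35.9))
red scene (array([544.6, 305.8, 544.8, 305.7,  25.7, 495. ]), np.float64(35.6))
bowl top (array([500. , 426.7, 498.7, 422.7,  35.4, 147. ]), np.float64(38.3))
bowl scene (array([497.5, 425.3, 501.8, 428. ,  36.5, 421. ]), np.float64(38.1))
mill top (array([415. , 315.1, 412.4, 313.8,  21.6,  92. ]), np.float64(116.0))
mill scene (array([422.3, 324.6, 422.8, 326. ,  16.6, 131. ]), np.float64(115.8))
mill_head top (array([413.3, 315.2, 414.5, 315.7,  24. , 188. ]), np.float64(108.4))
mill_head scene (array([420.4, 323.9, 418.7, 324.1,  26.4, 419. ]), np.float64(108.3))
salt top (array([ 552.1, -312.2,  550.7, -312.3,   26.9,  235. ]), np.float64(60.5))
salt scene (array([ 556.4, -304.4,  557.7, -302.4,   31. ,  263. ]), np.float64(59.3))
jar top (array([ 411.9, -301.3,  411.8, -301.6,   24.3,  224. ]), np.float64(90.7))
jar scene (array([ 416.4, -292.7,  418.2, -292.3,   29.1,  230. ]), np.float64(88.8))
tin top (array([ 486.6, -450.1,  485.7, -450.3,   33.2,  373. ]), np.float64(45.8))
tin scene (array([ 490
[... 572 characters left out ...]
et 553.6812984458785 -79.30444574152747 ((553.8571166992188, -79.38481140136719), (69.1910400390625, 68.09577178955078), 89.55363464355469)
top slate 567.703256696152 120.45533049819538 ((564.5405883789062, 119.99348449707031), (76.39300537109375, 76.32943725585938), 87.82008361816406)
top board 581.4446668230169 20.50866555112863 ((587.1342163085938, 17.7752685546875), (358.4693603515625, 248.83401489257812), 86.56454467773438)
scene trivet 554.2121355448168 -76.66075798706346 ((554.8973999023438, -76.28482055664062), (63.2194709777832, 66.24816131591797), 61.88783645629883)Traceback (most recent call last):
  File "<stdin>", line 13, in <module>
ValueError: max() iterable argument is empty
```

Run:
```python
from h import *
D={n:dict(np.load(n+"0.npz")) for n in("top","scene")}
S={"red":(540,299,36),"mill":(415,316,107),"salt":(552,-310,60),"jar":(412,-300,90),"tin":(486,-449,45)}
for k,(x,y,z) in S.items():
    for n in D: print(k,n,disc(D[n],(x,y),z,42,2.5)[0])
for n,d in D.items():
    C=cloud(d); h=cv2.cvtColor(d["frame"],cv2.COLOR_BGR2HSV).astype(int)
    def near(x,y,r): return (np.hypot(C[...,0]-x,C[...,1]-y)<r)
    for k,m in {"trivet":near(554,-79,60)&(h[...,0]>80)&(h[...,0]<135),"slate":near(566,120,65)&(h[...,2]<110)}.items():
        m=cv2.morphologyEx(m.astype(np.uint8),cv2.MORPH_OPEN,np.ones((3,3)))
        c=max(cv2.findContours(m,cv2.RETR_EXTERNAL,cv2.CHAIN_APPROX_NONE)[0],key=cv2.contourArea)[:,0]
        P=cast(d,c,40)[:,:2].astype(np.float32); M=cv2.moments(P.reshape(-1,1,2))
        print(n,k,M["m10"]/M["m00"],M["m01"]/M["m00"],cv2.minAreaRect(P))
```

```text
red top [540.5 300.9 539.9 299.4  23.4 105. ]
red scene [543.8 304.6 543.7 304.8  24.3 384. ]
mill top [413.1 314.9 414.5 316.6  23.   81. ]
mill scene [420.8 324.4 418.4 321.9  23.9 174. ]
salt top [ 552.9 -311.1  551.8 -314.5   26.   117. ]
salt scene [ 555.3 -307.4  554.3 -306.1   26.4  171. ]
jar top [ 411.9 -302.7  412.1 -300.8   23.2  115. ]
jar scene [ 414.8 -295.7  413.6 -296.    24.4  147. ]
tin top [ 486.4 -448.9  486.5 -450.8   32.6  166. ]
tin scene [ 489.7 -444.8  489.4 -443.6   34.   234. ]
top trivet 552.4916520190583 -79.57277075180913 ((550.9552612304688, -79.38197326660156), (80.84449768066406, 79.837890625), 89.97682189941406)
top slate 564.2593188362483 120.3194161060695 ((564.2428588867188, 120.42594909667969), (77.27754974365234, 76.9670181274414), 89.98509979248047)
scene trivet 556.0784004811953 -73.65144742520324 ((556.1897583007812, -73.72319793701172), (79.14752960205078, 80.61935424804688), 7.709324836730957)Traceback (most recent call last):
  File "<stdin>", line 11, in <module>
ValueError: max() iterable argument is empty
```

drive_tool(turn=[[0,0,-0.04],[0,0,-0.04],[0,0,-0.04],[0,0,-0.04]], travel=[[-0.2,0,0],[-0.4,-0.2,0],[-0.6,-0.4,0],[-0.8,-0.6,0]], claw=[0.75,0.75,0.75,0.75])

```text
time_s: 0.5
eef_pos: [320.2, 465.6, 247.6]
orientation: [[-0.998, 0.07, -0.0], [0.07, 0.998, -0.001], [0.0, -0.001, -1.0]]
force: [0.3, -0.3, 0.7]
finger_gap: 63.9
finger_force: 0.0
```

drive_tool(turn=[[0,0,0],[0,0,0],[0,0,0],[0,0,0],[0,0,0],[0,0,0],[0,0,0],[0,0,0],[0,0,0],[0,0,0]], travel=[[-0.2,-0.28,0],[-0.42,-0.56,0],[-0.42,-0.56,0],[-0.42,-0.56,0.15],[-0.42,-0.56,0.25],[-0.42,-0.56,0.35],[-0.42,-0.56,0.45],[-0.42,-0.56,0.55],[-0.42,-0.56,0.634],[-0.42,-0.56,0.634]], claw=[0.8,0.8,0.8,0.8,0.8,0.8,0.8,0.8,0.8,0.8])

```text
time_s: 1.5
eef_pos: [412.6, 319.1, 87.0]
orientation: [[-0.998, 0.07, -0.004], [0.07, 0.998, -0.004], [0.004, -0.004, -1.0]]
force: [0.4, -0.5, 0.7]
finger_gap: 68.1
finger_force: 0.0
```

Run:
```python
from workcell import env
import cv2,numpy as np
a=env.get_image("scene")["frame"][200:420,330:540]; b=env.get_image("top")["frame"][180:330,120:300]
cv2.imwrite("pics/p1.png",np.hstack([cv2.resize(a,(400,400)),cv2.resize(b,(400,400))]))
```

```text
(no output)
```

View pics/p1.png

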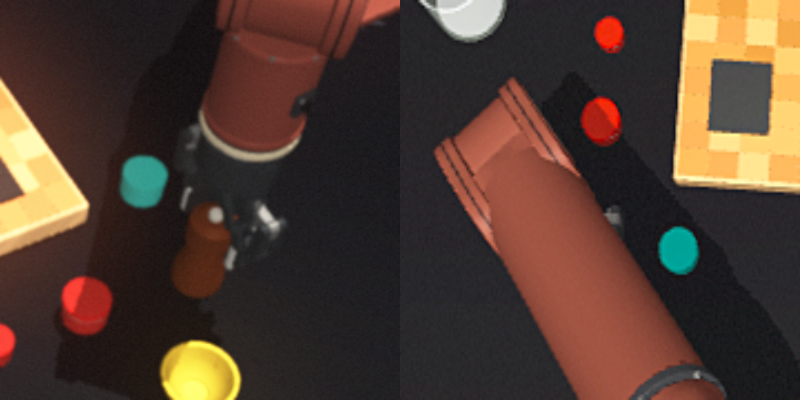

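drive_tool(turn=[[0,0,0],[0,0,0],[0,0,0],[0,0,0],[0,0,0],[0,0,0],[0,0,0]], travel=[[0,0,0],[0,0,0],[0,0,0],[0,0,0],[0,0,0],[0,0,0],[0,0,0]], claw=[0.45,0.4,0.4,0.4,0.4,0.4,0.4], force=40)

```text
time_s: 2.3
eef_pos: [415.1, 321.0, 91.3]
orientation: [[-0.997, 0.071, 0.002], [0.071, 0.997, 0.001], [-0.001, 0.002, -1.0]]
force: [-1.1, -2.3, 6.2]
finger_gap: 45.7
finger_force: 40.7
```

drive_tool(turn=[[0,0,0],[0,0,0],[0,0,0],[0,0,0],[0,0,0],[0,0,0],[0,0,0],[0,0,0],[0,0,0],[0,0,0],[0,0,0],[0,0,0],[0,0,0]], travel=[[0,0,-0.1],[0,0,-0.25],[0,0,-0.4],[-0.1,-0.11,-0.4],[-0.2,-0.23,-0.4],[-0.3,-0.34,-0.4],[-0.4,-0.46,-0.4],[-0.5,-0.57,-0.4],[-0.6,-0.68,-0.4],[-0.657,-0.748,-0.4],[-0.657,-0.748,-0.4],[-0.657,-0.748,-0.4],[-0.657,-0.748,-0.4]], claw=[0.4,0.4,0.4,0.4,0.4,0.4,0.4,0.4,0.4,0.4,0.4,0.4,0.4])

```text
time_s: 3.6
eef_pos: [564.4, 123.8, 189.9]
orientation: [[-0.998, 0.069, -0.0], [0.069, 0.998, 0.001], [0.0, 0.001, -1.0]]
force: [-1.0, 0.8, -2.0]
finger_gap: 45.7
finger_force: 42.1
```

```bash
cat > sh.py <<'E'
import sys
from workcell import env
import numpy as np
from h import *
np.set_printoptions(suppress=True,precision=3)
def st():
    L=[]
    for _ in range(4): env.get_image("top"); L.append(env.get_obs())
    return np.mean([o["eef_pos"] for o in L],0), L[-1]["orientation"]
def shift(x,y,z):
    p,R=st(); print("tcp",p.round(1),"travel",R.T@(np.array([x,y,z])-p)/250)
if len(sys.argv)>3: shift(*map(float,sys.argv[1:4]))
E
python3 sh.py 565.9 123 130
python3 - <<'E'
from workcell import env
import cv2,numpy as np
d=env.get_image("scene"); np.savez("s1.npz",**d)
cv2.imwrite("pics/p2.png",d["frame"][100:400,180:480])
E
```

```text
tcp [564.5 123.7 189.9] travel [-0.006 -0.003  0.24 ]
```

View pics/p2.png

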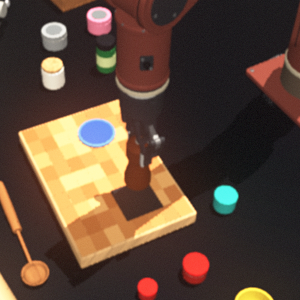

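drive_tool(turn=[[0,0,0],[0,0,0],[0,0,0],[0,0,0],[0,0,0]], travel=[[-0.006,-0.003,0.1],[-0.006,-0.003,0.18],[-0.006,-0.003,0.225],[-0.006,-0.003,0.236],[-0.006,-0.003,0.238]], claw=[0.4,0.4,0.4,0.4,0.4])

```text
time_s: 4.35
eef_pos: [566.8, 121.3, 131.1]
orientation: [[-0.997, 0.071, 0.001], [0.071, 0.997, -0.0], [-0.001, -0.0, -1.0]]
force: [-2.3, -3.9, 5.5]
finger_gap: 45.6
finger_force: 42.0
```

drive_tool(turn=[[0,0,0],[0,0,0],[0,0,0],[0,0,0],[0,0,0],[0,0,0],[0,0,0],[0,0,0],[0,0,0],[0,0,0]], travel=[[0,0,0],[0,0,0],[0,0,0],[0,0,0],[0,0,-0.1],[0,0,-0.25],[0,0,-0.4],[0,0,-0.5],[0,0,-0.5],[0,0,-0.5]], claw=[0.6,0.75,0.75,0.75,0.75,0.75,0.75,0.75,0.75,0.75])

```text
time_s: 5.35
eef_pos: [566.6, 121.8, 255.5]
orientation: [[-0.998, 0.07, 0.001], [0.07, 0.998, 0.0], [-0.001, 0.001, -1.0]]
force: [-0.6, -0.2, -0.8]
finger_gap: 64.3
finger_force: 0.0
```

drive_tool(turn=[[0,0,0],[0,0,0],[0,0,0],[0,0,0],[0,0,0],[0,0,0]], travel=[[0,-0.15,0],[0,-0.3,0],[0,-0.45,0],[0,-0.6,0],[0,-0.75,0],[0,-0.9,0]], claw=[0.8,0.8,0.8,0.8,0.8,0.8])

```text
time_s: 5.95
eef_pos: [549.6, -104.1, 253.8]
orientation: [[-0.998, 0.07, -0.002], [0.07, 0.998, 0.0], [0.002, -0.0, -1.0]]
force: [0.7, -0.0, -0.0]
finger_gap: 68.4
finger_force: 0.0
```

drive_tool(turn=[[0,0,0],[0,0,0],[0,0,0],[0,0,0],[0,0,0],[0,0,0],[0,0,0],[0,0,0],[0,0,0],[0,0,0]], travel=[[0.07,-0.12,0],[0.14,-0.24,0],[0.21,-0.36,0],[0.28,-0.48,0],[0.35,-0.6,0],[0.42,-0.7,0],[0.49,-0.82,0],[0.49,-0.82,0],[0.49,-0.82,0],[0.49,-0.82,0]], claw=[0.8,0.8,0.8,0.8,0.8,0.8,0.8,0.8,0.8,0.8])

```text
time_s: 6.95
eef_pos: [414.3, -297.5, 254.5]
orientation: [[-0.998, 0.069, -0.001], [0.069, 0.998, 0.001], [0.001, 0.0, -1.0]]
force: [0.1, -0.5, 0.1]
finger_gap: 68.2
finger_force: 0.0
```

```bash
python3 sh.py 413.5 -299 68
python3 - <<'E'
from workcell import env
from h import *
d=env.get_image("top"); s=env.get_image("scene")
for n,i in(("top",d),("scene",s)): print(n,disc(i,(566,122),146,45,4),disc(i,(566,122),159,30,4))
cv2.imwrite("pics/p3.png",s["frame"][60:360,180:480])
E
```

```text
tcp [ 414.5 -297.6  254.9] travel [ 0.003 -0.006  0.748]
top (array([564.3, 117.9, 566.8, 117. ,  23.9, 104. ]), np.float64(147.1)) (array([567.1, 117. , 564.3, 116.2,  17.2,  34. ]), np.float64(157.8))
scene (array([572.4, 127.4, 570.6, 124.4,  25.7, 201. ]), np.float64(146.9)) (array([570.2, 123.9, 574. , 128.4,  14.1,  45. ]), np.float64(158.9))
```

View pics/p3.png

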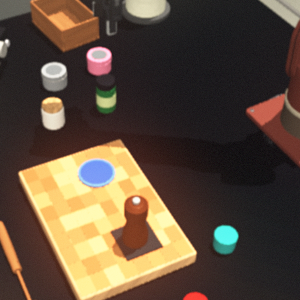

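drive_tool(turn=[[0,0,0],[0,0,0],[0,0,0],[0,0,0],[0,0,0],[0,0,0],[0,0,0],[0,0,0],[0,0,0]], travel=[[0.003,-0.006,0.15],[0.003,-0.006,0.3],[0.003,-0.006,0.4],[0.003,-0.006,0.5],[0.003,-0.006,0.6],[0.003,-0.006,0.7],[0.003,-0.006,0.76],[0.003,-0.006,0.77],[0.003,-0.006,0.77]], claw=[0.85,0.85,0.85,0.85,0.85,0.85,0.85,0.85,0.85])

```text
time_s: 8.15
eef_pos: [413.2, -300.2, 63.1]
orientation: [[-0.998, 0.07, -0.0], [0.07, 0.998, -0.0], [0.0, -0.0, -1.0]]
force: [0.1, -0.2, 0.2]
finger_gap: 72.4
finger_force: 0.0
```

drive_tool(turn=[[0,0,0],[0,0,0],[0,0,0],[0,0,0],[0,0,0],[0,0,0],[0,0,0]], travel=[[0,0,0],[0,0,0],[0,0,0],[0,0,0],[0,0,0],[0,0,0],[0,0,0]], claw=[0.5,0.4,0.4,0.4,0.4,0.4,0.4])

```text
time_s: 8.85
eef_pos: [413.9, -300.4, 64.1]
orientation: [[-0.998, 0.07, 0.002], [0.07, 0.998, -0.0], [-0.002, -0.0, -1.0]]
force: [-1.2, 1.5, 5.1]
finger_gap: 47.0
finger_force: 40.4
```

```bash
python3 sh.py 647.7 118.2 98
```

```text
tcp [ 413.9 -300.4   64.1] travel [-0.815  1.736 -0.134]
```

drive_tool(turn=[[0,0,0],[0,0,0],[0,0,0],[0,0,0],[0,0,0],[0,0,0],[0,0,0],[0,0,0],[0,0,0],[0,0,0],[0,0,0],[0,0,0]], travel=[[0,0,-0.12],[0,0,-0.3],[0,0,-0.45],[0,0,-0.5],[-0.12,0.1,-0.5],[-0.24,0.22,-0.5],[-0.36,0.34,-0.5],[-0.48,0.46,-0.5],[-0.6,0.58,-0.5],[-0.72,0.7,-0.5],[-0.815,0.82,-0.5],[-0.815,0.9,-0.5]], claw=[0.4,0.4,0.4,0.4,0.4,0.4,0.4,0.4,0.4,0.4,0.4,0.4])

```text
time_s: 10.25
eef_pos: [634.5, -86.2, 186.3]
orientation: [[-0.998, 0.067, -0.001], [0.067, 0.998, 0.0], [0.001, 0.0, -1.0]]
force: [0.5, 0.7, -3.3]
finger_gap: 46.7
finger_force: 42.8
```

drive_tool(turn=[[0,0,0],[0,0,0],[0,0,0],[0,0,0],[0,0,0],[0,0,0],[0,0,0],[0,0,0],[0,0,0]], travel=[[0,0.15,0],[0,0.3,0],[0,0.45,0],[0,0.6,0],[0,0.75,0],[0,0.836,0],[0,0.836,0],[0,0.836,0],[0,0.836,0]], claw=[0.4,0.4,0.4,0.4,0.4,0.4,0.4,0.4,0.4])

```text
time_s: 11.15
eef_pos: [646.8, 116.9, 187.5]
orientation: [[-0.997, 0.072, -0.001], [0.072, 0.997, -0.001], [0.0, -0.001, -1.0]]
force: [-0.1, -0.6, -2.4]
finger_gap: 46.7
finger_force: 42.8
```

```bash
python3 sh.py 648.7 118.2 100
```

```text
tcp [646.9 117.  187.8] travel [-0.007  0.005  0.351]
```

drive_tool(turn=[[0,0,0],[0,0,0],[0,0,0],[0,0,0],[0,0,0],[0,0,0]], travel=[[-0.007,0.005,0.12],[-0.007,0.005,0.24],[-0.007,0.005,0.32],[-0.007,0.005,0.345],[-0.007,0.005,0.352],[-0.007,0.005,0.352]], claw=[0.4,0.4,0.4,0.4,0.4,0.4])

```text
time_s: 11.95
eef_pos: [649.4, 119.4, 100.8]
orientation: [[-0.997, 0.071, 0.001], [0.071, 0.997, 0.0], [-0.001, 0.0, -1.0]]
force: [-1.0, -0.4, -1.4]
finger_gap: 47.0
finger_force: 42.8
```

drive_tool(turn=[[0,0,0],[0,0,0],[0,0,0],[0,0,0],[0,0,0],[0,0,0],[0,0,0],[0,0,0],[0,0,0],[0,0,0]], travel=[[0,0,0],[0,0,0],[0,0,0],[0,0,0],[0,0,-0.1],[0,0,-0.25],[0,0,-0.4],[0,0,-0.55],[0,0,-0.6],[0,0,-0.6]], claw=[0.6,0.75,0.75,0.75,0.75,0.75,0.75,0.75,0.75,0.75])

```text
time_s: 12.95
eef_pos: [649.8, 119.6, 252.1]
orientation: [[-0.998, 0.07, 0.004], [0.071, 0.998, 0.001], [-0.004, 0.002, -1.0]]
force: [0.3, 0.1, -0.6]
finger_gap: 63.9
finger_force: 0.0
```

```bash
python3 sh.py 553.8 -309.5 37
```

```text
tcp [648.3 119.7 248.5] travel [ 0.254 -1.738  0.849]
```

drive_tool(turn=[[0,0,0],[0,0,0],[0,0,0],[0,0,0],[0,0,0],[0,0,0]], travel=[[0,-0.15,0],[0,-0.3,0],[0,-0.45,0],[0,-0.6,0],[0,-0.75,0],[0,-0.9,0]], claw=[0.87,0.87,0.87,0.87,0.87,0.87])

```text
time_s: 13.75
eef_pos: [632.0, -106.1, 248.2]
orientation: [[-0.998, 0.07, -0.002], [0.07, 0.998, -0.0], [0.002, -0.0, -1.0]]
force: [0.6, -0.3, 0.3]
finger_gap: 74.3
finger_force: 0.0
```

drive_tool(turn=[[0,0,0],[0,0,0],[0,0,0],[0,0,0],[0,0,0],[0,0,0],[0,0,0],[0,0,0],[0,0,0],[0,0,0]], travel=[[0.05,-0.15,0],[0.1,-0.3,0],[0.15,-0.45,0],[0.2,-0.6,0],[0.254,-0.75,0],[0.254,-0.838,0],[0.254,-0.838,0.1],[0.254,-0.838,0.2],[0.254,-0.838,0.2],[0.254,-0.838,0.2]], claw=[0.87,0.87,0.87,0.87,0.87,0.87,0.87,0.87,0.87,0.87])

```text
time_s: 14.75
eef_pos: [554.4, -309.0, 199.2]
orientation: [[-0.998, 0.07, -0.002], [0.07, 0.998, 0.0], [0.002, 0.0, -1.0]]
force: [-0.4, 0.2, 0.8]
finger_gap: 74.1
finger_force: 0.0
```

```bash
python3 sh.py 553.8 -309.5 31
python3 - <<'E'
from workcell import env
from h import *
for n in("top","scene"):
    i=env.get_image(n); print(n,"mill",disc(i,(566,122),146,45,4),"jar",disc(i,(648,118),125,40,3))
E
```

```text
tcp [ 555.2 -309.5  200.8] travel [ 0.007 -0.     0.679]
top mill (array([566. , 117.4, 566.7, 116.9,  24. ,  99. ]), np.float64(146.7)) jar (array([647.4, 117.2, 646.7, 117.7,  23.3, 128. ]), np.float64(124.5))
scene mill (array([572. , 127.3, 570.3, 123.9,  25.2, 207. ]), np.float64(147.0)) jar (array([650.7, 123.2, 650.5, 123.8,  24. , 354. ]), np.float64(124.6))
```

drive_tool(turn=[[0,0,0],[0,0,0],[0,0,0],[0,0,0],[0,0,0],[0,0,0],[0,0,0],[0,0,0]], travel=[[0.007,0,0.15],[0.007,0,0.3],[0.007,0,0.4],[0.007,0,0.5],[0.007,0,0.6],[0.007,0,0.66],[0.007,0,0.68],[0.007,0,0.68]], claw=[0.87,0.87,0.87,0.87,0.87,0.87,0.87,0.87])

```text
time_s: 15.85
eef_pos: [553.1, -309.3, 29.9]
orientation: [[-0.998, 0.07, -0.0], [0.07, 0.998, -0.0], [0.0, -0.0, -1.0]]
force: [-0.1, -0.7, 0.5]
finger_gap: 74.5
finger_force: 0.0
```

drive_tool(turn=[[0,0,0],[0,0,0],[0,0,0],[0,0,0],[0,0,0],[0,0,0],[0,0,0]], travel=[[0,0,0],[0,0,0],[0,0,0],[0,0,0],[0,0,0],[0,0,0],[0,0,0]], claw=[0.55,0.45,0.45,0.45,0.45,0.45,0.45])

```text
time_s: 16.55
eef_pos: [554.0, -309.9, 31.4]
orientation: [[-0.998, 0.071, 0.002], [0.071, 0.998, -0.001], [-0.002, -0.001, -1.0]]
force: [-0.9, -0.7, 6.1]
finger_gap: 53.0
finger_force: 42.4
```

```bash
python3 sh.py 560 23.1 67
```

```text
tcp [ 554.  -309.8   31.4] travel [ 0.07   1.33  -0.143]
```

drive_tool(turn=[[0,0,0],[0,0,0],[0,0,0],[0,0,0],[0,0,0],[0,0,0],[0,0,0],[0,0,0]], travel=[[0,0,-0.12],[0,0,-0.28],[0,0,-0.4],[0.02,0.12,-0.4],[0.04,0.27,-0.4],[0.07,0.42,-0.4],[0.07,0.57,-0.4],[0.07,0.7,-0.4]], claw=[0.45,0.45,0.45,0.45,0.45,0.45,0.45,0.45])

```text
time_s: 17.55
eef_pos: [547.8, -131.2, 130.2]
orientation: [[-0.998, 0.07, 0.001], [0.07, 0.998, 0.001], [-0.0, 0.001, -1.0]]
force: [0.4, 0.3, -1.8]
finger_gap: 53.1
finger_force: 42.7
```

drive_tool(turn=[[0,0,0],[0,0,0],[0,0,0],[0,0,0],[0,0,0],[0,0,0],[0,0,0],[0,0,0],[0,0,0]], travel=[[0,0.15,0],[0,0.3,0],[0,0.45,0],[0,0.58,0],[0,0.63,0],[0,0.63,0],[0,0.63,0.1],[0,0.63,0.15],[0,0.63,0.15]], claw=[0.45,0.45,0.45,0.45,0.45,0.45,0.45,0.45,0.45])

```text
time_s: 18.45
eef_pos: [557.5, 22.0, 90.6]
orientation: [[-0.997, 0.072, -0.003], [0.072, 0.997, -0.001], [0.003, -0.002, -1.0]]
force: [-0.7, 0.3, -1.6]
finger_gap: 52.8
finger_force: 42.7
```

```bash
python3 sh.py 560 23.1 67.3
```

```text
tcp [559.1  22.7  92.6] travel [-0.003  0.002  0.101]
```

drive_tool(turn=[[0,0,0],[0,0,0],[0,0,0],[0,0,0]], travel=[[-0.003,0.002,0.06],[-0.003,0.002,0.09],[-0.003,0.002,0.102],[-0.003,0.002,0.102]], claw=[0.45,0.45,0.45,0.45])

```text
time_s: 19.05
eef_pos: [559.4, 24.1, 66.3]
orientation: [[-0.998, 0.07, -0.001], [0.07, 0.998, -0.0], [0.001, -0.0, -1.0]]
force: [0.2, 0.0, -1.1]
finger_gap: 52.9
finger_force: 43.0
```

drive_tool(turn=[[0,0,0],[0,0,0],[0,0,0],[0,0,0],[0,0,0],[0,0,0],[0,0,0],[0,0,0],[0,0,0],[0,0,0]], travel=[[0,0,0],[0,0,0],[0,0,0],[0,0,0],[0,0,-0.1],[0,0,-0.25],[0,0,-0.4],[0,0,-0.55],[0,0,-0.6],[0,0,-0.6]], claw=[0.65,0.78,0.78,0.78,0.78,0.78,0.78,0.78,0.78,0.78])

```text
time_s: 20.05
eef_pos: [560.9, 24.3, 218.8]
orientation: [[-0.998, 0.07, 0.004], [0.07, 0.998, 0.001], [-0.004, 0.002, -1.0]]
force: [-0.7, -0.7, -0.8]
finger_gap: 66.6
finger_force: 0.0
```

```bash
python3 sh.py 488 -447.5 26
```

```text
tcp [559.3  24.2 215.8] travel [ 0.15  -1.902  0.761]
```

drive_tool(turn=[[0,0,0],[0,0,0],[0,0,0],[0,0,0],[0,0,0],[0,0,0],[0,0,0]], travel=[[0,-0.15,0],[0,-0.3,0],[0,-0.45,0],[0,-0.6,0],[0,-0.75,0],[0,-0.9,0],[0,-0.95,0]], claw=[1,1,1,1,1,1,1])

```text
time_s: 20.95
eef_pos: [541.2, -217.2, 215.7]
orientation: [[-0.997, 0.076, -0.002], [0.076, 0.997, -0.002], [0.002, -0.002, -1.0]]
force: [-0.1, -0.0, -0.6]
finger_gap: 85.4
finger_force: 0.0
```

drive_tool(turn=[[0,0,0],[0,0,0],[0,0,0],[0,0,0],[0,0,0],[0,0,0],[0,0,0],[0,0,0],[0,0,0],[0,0,0],[0,0,0]], travel=[[0.03,-0.15,0],[0.06,-0.3,0],[0.09,-0.45,0],[0.12,-0.6,0],[0.15,-0.75,0],[0.15,-0.9,0],[0.15,-0.952,0.1],[0.15,-0.952,0.25],[0.15,-0.952,0.35],[0.15,-0.952,0.35],[0.15,-0.952,0.35]], claw=[1,1,1,1,1,1,1,1,1,1,1])

```text
time_s: 22.05
eef_pos: [488.9, -447.1, 129.0]
orientation: [[-0.998, 0.07, -0.001], [0.07, 0.998, 0.001], [0.001, 0.001, -1.0]]
force: [0.1, -0.7, 1.2]
finger_gap: 85.4
finger_force: 0.0
```

```bash
python3 sh.py 488 -447.5 25
```

```text
tcp [ 489.6 -447.9  130.7] travel [0.007 0.002 0.423]
```

drive_tool(turn=[[0,0,0],[0,0,0],[0,0,0],[0,0,0],[0,0,0],[0,0,0],[0,0,0]], travel=[[0.007,0.002,0.1],[0.007,0.002,0.2],[0.007,0.002,0.28],[0.007,0.002,0.35],[0.007,0.002,0.41],[0.007,0.002,0.423],[0.007,0.002,0.423]], claw=[1,1,1,1,1,1,1])

```text
time_s: 22.95
eef_pos: [487.2, -447.0, 23.5]
orientation: [[-0.998, 0.071, -0.0], [0.071, 0.998, -0.0], [0.0, -0.0, -1.0]]
force: [-0.6, -0.3, -0.3]
finger_gap: 85.3
finger_force: 0.0
```

drive_tool(turn=[[0,0,0],[0,0,0],[0,0,0],[0,0,0],[0,0,0],[0,0,0],[0,0,0]], travel=[[0,0,0],[0,0,0],[0,0,0],[0,0,0],[0,0,0],[0,0,0],[0,0,0]], claw=[0.7,0.6,0.6,0.6,0.6,0.6,0.6])

```text
time_s: 23.65
eef_pos: [487.7, -447.7, 24.9]
orientation: [[-0.998, 0.071, 0.002], [0.071, 0.998, -0.001], [-0.002, -0.001, -1.0]]
force: [-1.1, 0.2, 5.9]
finger_gap: 63.1
finger_force: 44.3
```

```bash
python3 sh.py 554.1 -76.8 66
```

```text
tcp [ 487.8 -447.7   24.9] travel [-0.16   1.498 -0.166]
```

drive_tool(turn=[[0,0,0],[0,0,0],[0,0,0],[0,0,0],[0,0,0],[0,0,0],[0,0,0],[0,0,0]], travel=[[0,0,-0.12],[0,0,-0.28],[0,0,-0.4],[-0.04,0.15,-0.4],[-0.08,0.3,-0.4],[-0.12,0.45,-0.4],[-0.16,0.6,-0.4],[-0.16,0.75,-0.4]], claw=[0.6,0.6,0.6,0.6,0.6,0.6,0.6,0.6])

```text
time_s: 24.65
eef_pos: [541.4, -260.6, 123.6]
orientation: [[-0.998, 0.069, 0.001], [0.069, 0.998, 0.0], [-0.001, 0.0, -1.0]]
force: [0.5, -0.1, -1.5]
finger_gap: 63.6
finger_force: 45.3
```

drive_tool(turn=[[0,0,0],[0,0,0],[0,0,0],[0,0,0],[0,0,0],[0,0,0],[0,0,0],[0,0,0],[0,0,0],[0,0,0]], travel=[[0,0.15,0],[0,0.3,0],[0,0.45,0],[0,0.6,0],[0,0.72,0],[0,0.748,0],[0,0.748,0],[0,0.748,0.1],[0,0.748,0.15],[0,0.748,0.15]], claw=[0.6,0.6,0.6,0.6,0.6,0.6,0.6,0.6,0.6,0.6])

```text
time_s: 25.65
eef_pos: [551.8, -77.6, 84.4]
orientation: [[-0.997, 0.073, -0.004], [0.073, 0.997, -0.001], [0.004, -0.001, -1.0]]
force: [-0.5, 0.1, -2.4]
finger_gap: 63.0
finger_force: 45.2
```

```bash
python3 sh.py 554.1 -76.8 65.5
```

```text
tcp [553.4 -77.2  86.3] travel [-0.003  0.002  0.083]
```

drive_tool(turn=[[0,0,0],[0,0,0],[0,0,0],[0,0,0]], travel=[[-0.003,0.002,0.05],[-0.003,0.002,0.075],[-0.003,0.002,0.083],[-0.003,0.002,0.083]], claw=[0.6,0.6,0.6,0.6])

```text
time_s: 26.25
eef_pos: [554.0, -75.7, 65.1]
orientation: [[-0.998, 0.07, -0.001], [0.07, 0.998, 0.0], [0.001, 0.0, -1.0]]
force: [0.1, -1.4, -2.2]
finger_gap: 62.8
finger_force: 45.1
```

drive_tool(turn=[[0,0,0],[0,0,0],[0,0,0],[0,0,0],[0,0,0],[0,0,0],[0,0,0],[0,0,0],[0,0,0],[0,0,0],[0,0,0]], travel=[[0,0,0],[0,0,0],[0,0,0],[0,0,0],[0,0,-0.1],[0,0,-0.25],[0,0,-0.4],[0,0,-0.55],[0,0,-0.7],[0,0,-0.75],[0,0,-0.75]], claw=[0.8,0.93,0.93,0.93,0.93,0.93,0.93,0.93,0.93,0.93,0.93])

```text
time_s: 27.35
eef_pos: [555.2, -75.8, 254.7]
orientation: [[-0.998, 0.07, 0.003], [0.07, 0.998, 0.001], [-0.003, 0.001, -1.0]]
force: [-0.4, 0.6, -0.4]
finger_gap: 79.3
finger_force: 0.0
```

```bash
python3 sh.py 541.7 302 23
```

```text
tcp [553.8 -75.5 251.8] travel [0.152 1.503 0.915]
```

drive_tool(turn=[[0,0,0],[0,0,0],[0,0,0],[0,0,0],[0,0,0],[0,0,0]], travel=[[0,0.15,0],[0,0.3,0],[0,0.45,0],[0,0.6,0],[0,0.75,0],[0,0.75,0]], claw=[0.8,0.8,0.8,0.8,0.8,0.8])

```text
time_s: 28.15
eef_pos: [566.4, 118.0, 250.6]
orientation: [[-0.998, 0.062, -0.003], [0.062, 0.998, 0.0], [0.003, 0.0, -1.0]]
force: [0.1, -0.3, -0.4]
finger_gap: 68.3
finger_force: 0.0
```

drive_tool(turn=[[0,0,0],[0,0,0],[0,0,0],[0,0,0],[0,0,0],[0,0,0],[0,0,0],[0,0,0],[0,0,0],[0,0,0],[0,0,0]], travel=[[0.03,0.15,0],[0.06,0.3,0],[0.09,0.45,0],[0.12,0.6,0],[0.15,0.75,0],[0.152,0.753,0],[0.152,0.753,0.1],[0.152,0.753,0.25],[0.152,0.753,0.4],[0.152,0.753,0.5],[0.152,0.753,0.5]], claw=[0.8,0.8,0.8,0.8,0.8,0.8,0.8,0.8,0.8,0.8,0.8])

```text
time_s: 29.25
eef_pos: [540.4, 299.5, 123.0]
orientation: [[-0.997, 0.071, -0.006], [0.071, 0.997, -0.005], [0.006, -0.006, -1.0]]
force: [0.3, -0.8, 0.7]
finger_gap: 68.2
finger_force: 0.0
```

```bash
python3 sh.py 541.7 302 22
python3 - <<'E'
from workcell import env
from h import *
for n in("top","scene"):
    i=env.get_image(n); print(n,"mill",disc(i,(566,122),146,45,4),"salt",disc(i,(560,23),95,40,3),"tin",disc(i,(554,-77),85,45,3),"red",disc(i,(542,302),36,40,3))
    cv2.imwrite(f"pics/q_{n}.png",i["frame"])
E
```

```text
tcp [543.  301.1 127.9] travel [0.006 0.003 0.423]
top mill (array([565.4, 117.5, 566.7, 117.9,  24. , 104. ]), np.float64(146.8)) salt (array([557.9,  22.2, 557.7,  21.3,  25. , 141. ]), np.float64(95.0)) tin (array([552.5, -78.4, 553. , -78.3,  31.9, 236. ]), np.float64(85.0)) red None
scene mill (array([572.2, 126.9, 570. , 123.3,  24.7, 203. ]), np.float64(147.2)) salt (array([561.3,  27.7, 561.5,  28.8,  26.4, 333. ]), np.float64(94.5)) tin (array([555.9, -72.5, 556.9, -71.5,  34. , 435. ]), np.float64(85.1)) red (array([543.5, 304.9, 544.5, 304.5,  24.7, 416. ]), np.float64(35.9))
```

View pics/q_scene.png

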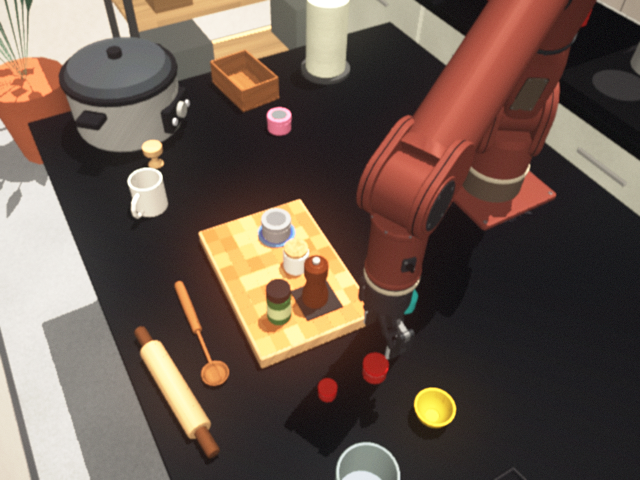

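The picture shows tin on trivet (276,225), salt (295,257), mill (316,283) and jar (278,303), all upright; the gripper is just above the red tin (375,368).

drive_tool(turn=[[0,0,0],[0,0,0],[0,0,0],[0,0,0],[0,0,0],[0,0,0],[0,0,0]], travel=[[0.006,0.003,0.1],[0.006,0.003,0.2],[0.006,0.003,0.28],[0.006,0.003,0.35],[0.006,0.003,0.41],[0.006,0.003,0.423],[0.006,0.003,0.423]], claw=[0.8,0.8,0.8,0.8,0.8,0.8,0.8])

```text
time_s: 30.25
eef_pos: [541.5, 302.7, 22.2]
orientation: [[-0.998, 0.07, 0.0], [0.07, 0.998, -0.0], [-0.0, -0.0, -1.0]]
force: [0.1, 0.4, -0.3]
finger_gap: 68.2
finger_force: 0.0
```

drive_tool(turn=[[0,0,0],[0,0,0],[0,0,0],[0,0,0],[0,0,0],[0,0,0],[0,0,0]], travel=[[0,0,0],[0,0,0],[0,0,0],[0,0,0],[0,0,0],[0,0,0],[0,0,0]], claw=[0.5,0.4,0.4,0.4,0.4,0.4,0.4])

```text
time_s: 30.95
eef_pos: [542.2, 303.1, 23.4]
orientation: [[-0.998, 0.07, 0.002], [0.07, 0.998, 0.001], [-0.002, 0.001, -1.0]]
force: [-0.3, -0.6, 6.1]
finger_gap: 45.0
finger_force: 41.0
```

```bash
python3 sh.py 554.3 -75.4 107
```

```text
tcp [542.2 303.1  23.4] travel [-0.155 -1.506 -0.336]
```

drive_tool(turn=[[0,0,0],[0,0,0],[0,0,0],[0,0,0],[0,0,0],[0,0,0],[0,0,0],[0,0,0],[0,0,0],[0,0,0],[0,0,0],[0,0,0]], travel=[[0,0,-0.12],[0,0,-0.28],[0,0,-0.44],[0,0,-0.6],[0,0,-0.76],[0,0,-0.9],[0,0,-0.9],[-0.05,-0.15,-0.9],[-0.1,-0.3,-0.9],[-0.155,-0.45,-0.9],[-0.155,-0.6,-0.9],[-0.155,-0.756,-0.9]], claw=[0.4,0.4,0.4,0.4,0.4,0.4,0.4,0.4,0.4,0.4,0.4,0.4])

```text
time_s: 32.35
eef_pos: [566.3, 109.7, 246.3]
orientation: [[-0.997, 0.071, -0.001], [0.071, 0.997, -0.0], [0.001, -0.001, -1.0]]
force: [0.3, 0.4, -0.4]
finger_gap: 45.0
finger_force: 41.2
```

drive_tool(turn=[[0,0,0],[0,0,0],[0,0,0],[0,0,0],[0,0,0],[0,0,0],[0,0,0],[0,0,0],[0,0,0],[0,0,0]], travel=[[0,-0.15,0],[0,-0.3,0],[0,-0.45,0],[0,-0.6,0],[0,-0.75,0],[0,-0.75,0],[0,-0.75,0.15],[0,-0.75,0.3],[0,-0.75,0.4],[0,-0.75,0.4]], claw=[0.4,0.4,0.4,0.4,0.4,0.4,0.4,0.4,0.4,0.4])

```text
time_s: 33.35
eef_pos: [550.9, -75.0, 143.5]
orientation: [[-0.998, 0.07, -0.006], [0.07, 0.998, -0.001], [0.006, -0.001, -1.0]]
force: [-0.9, -0.1, -1.5]
finger_gap: 44.8
finger_force: 41.3
```

```bash
python3 sh.py 554.3 -75.4 109
```

```text
tcp [553.6 -75.6 147.5] travel [-0.002  0.001  0.154]
```

drive_tool(turn=[[0,0,0],[0,0,0],[0,0,0],[0,0,0],[0,0,0]], travel=[[-0.002,0.001,0.08],[-0.002,0.001,0.125],[-0.002,0.001,0.145],[-0.002,0.001,0.154],[-0.002,0.001,0.154]], claw=[0.4,0.4,0.4,0.4,0.4])

```text
time_s: 34.05
eef_pos: [554.2, -75.5, 108.9]
orientation: [[-0.998, 0.071, 0.0], [0.071, 0.998, -0.0], [-0.0, -0.0, -1.0]]
force: [-0.4, 0.4, -1.0]
finger_gap: 44.8
finger_force: 41.3
```

drive_tool(turn=[[0,0,0],[0,0,0],[0,0,0],[0,0,0],[0,0,0],[0,0,0],[0,0,0],[0,0,0],[0,0,0],[0,0,0],[0,0,0],[0,0,0]], travel=[[0,0,0],[0,0,0],[0,0,0],[0,0,0],[0,0,-0.1],[0,0,-0.25],[0,0,-0.4],[0,0,-0.55],[0,-0.15,-0.55],[0,-0.35,-0.55],[0,-0.55,-0.55],[0,-0.75,-0.55]], claw=[0.6,0.75,0.75,0.75,0.75,0.75,0.75,0.75,0.75,0.75,0.75,0.75])

```text
time_s: 35.25
eef_pos: [540.7, -264.0, 246.5]
orientation: [[-0.998, 0.069, 0.001], [0.069, 0.998, 0.0], [-0.001, 0.0, -1.0]]
force: [1.4, 0.5, 0.0]
finger_gap: 64.1
finger_force: 0.0
```

Run:
```python
from workcell import env
from h import *
for n in("top","scene"):
    i=env.get_image(n); print(n,"mill",disc(i,(566,122),146,45,4),"salt",disc(i,(560,23),95,40,3),"red",disc(i,(554,-77),121,45,3),"tin",disc(i,(554,-77),85,45,3),"jar",disc(i,(648,118),125,40,3),"bowl",disc(i,(500,427),40,50))
    cv2.imwrite(f"pics/f_{n}.png",i["frame"])
print(env.get_obs()["qd"].round(3))
```

```text
top mill (array([565.6, 117.6, 566.8, 118.5,  23.9,  98. ]), np.float64(146.7)) salt (array([557.3,  22. , 556.2,  21.3,  26.1, 153. ]), np.float64(94.9)) red (array([553.4, -77.9, 553. , -77.8,  23.6, 142. ]), np.float64(121.0)) tin (array([542.5, -74.5, 552.7, -78.4,  32. ,  82. ]), np.float64(85.1)) jar (array([646. , 116.4, 646.7, 117.7,  23.3, 130. ]), np.float64(124.8)) bowl (array([501.3, 426.6, 498.7, 422.7,  35.4, 152. ]), np.float64(38.9))
scene mill (array([572.3, 127.8, 570.3, 124. ,  25.3, 213. ]), np.float64(147.0)) salt (array([561.5,  28. , 561.3,  28.5,  26.1, 325. ]), np.float64(94.6)) red (array([555.3, -72.1, 555.6, -71.7,  24.6, 266. ]), np.float64(120.8)) tin (array([561.3, -60.6, 555.8, -70.8,  33. , 185. ]), np.float64(84.9)) jar (array([650.2, 123.6, 650.5, 123.9,  24.1, 362. ]), np.float64(124.6)) bowl (array([497.6, 425.4, 501.7, 428.3,  36.5, 418. ]), np.float64(38.3))
[-0.074 -0.024 -0.069  0.02   0.     0.01  -0.1  ]
```

View pics/f_scene.png

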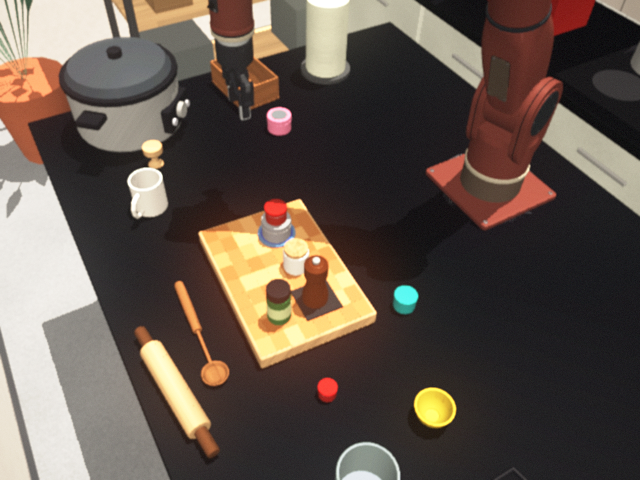

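The picture shows the red tin stacked on the silver tin (276,215), and the salt pot, mill and jar standing in place. The bowl hasn't moved, and the measurements agree.

```bash
python3 -c "
from workcell import env
for _ in range(6): env.get_image('top')
print(env.finish_job())"
```

```text
the job is handed in; nothing more can be done
None
```

The job is handed in after about 36 s of robot time: in the last camera check every item stood upright within the allowed distances, nothing was held and the yellow bowl had not moved; the hand-in gave no verdict.

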